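# Sort an inspected lot of rail fastenings

## Robot

A 6-joint arm with a two-finger parallel gripper is mounted at the origin on the work surface. World frame = base frame: x ahead of the robot, y to its left, z up, the work surface at z = 0. Lengths are in mm, angles in degrees, forces in N, time in s.
With the tool pointing down it reaches from about 300 to 850 mm from the base axis. Payload 4.2 kg.
Tool frame: the origin (TCP) lies at the centre of the arm's flange, where the gripper is bolted on; the fingertips stand 191 mm ahead of it and the grasp point (between the pads) lies 172 mm ahead of it; z points along the fingers, y is the direction in which the jaws open and shut (so a half turn about z gives the same grasp; the last joint's range is limited). The gripper opens to 91 mm and grips with 3 to 60 N. Pads are 32 mm wide; open, the fingers measure 118 mm over their backs; the gripper's body (76 mm by 178 mm) begins 60 mm behind the grasp point.
Start: joints at [63.197, 18.312, 89.639, -0, 72.044, -1.146], TCP at [248.962, 518.306, 404.776] pointing down, gripper open.
Joint ranges: [-177.97, 177.97], [-48.28, 115.42], [12.27, 149.76], [-77.06, 257.06], [2.81, 150.46], [-146.56, 146.56]. Speed limits (degrees/s): [147.25, 147.25, 180, 180, 180, 180].

## Interface

Orientations are given as [roll, pitch, yaw] about the fixed x, y, z axes, in that order (R = Rz(yaw) Ry(pitch) Rx(roll)).
In Python, from workcell import status, vision, ticket gives the robot as it stands.
- The arm moves only by the shell command python3 -m jog 'ROWS' [FORCE]. ROWS is JSON, a list of rows, each a list of 7 numbers: the finger opening in m, from 0 to 0.0912, then the shift along the tool's x, y, z in m, then the turn, a rotation vector about the tool's x, y, z in rad. A call has 1 to 12 rows; each row shifts and turns the commanded pose from where the row before left it, along the tool's axes as they then stand; what a row does not reach is not made up. A row lasts 1/8 s, in which the tool goes at most 62.5 mm and 10.7 degrees, less where a joint would pass 70% of its speed; a pose out of reach is approached as far as the arm can. A call with a gripper value outside its range is refused whole. The fingers move at their own pace and stop on an object; FORCE is the grip in N (left out, the last holds). Time passes only in rows, so rows that do not move let the fingers close. It gives the time, the measured TCP pose, the force and the opening at its end, in the units of the state.
- status.state(): the state, without advancing time (a new reading comes with each control period).
- vision.grab_frame(name): name is "scene" or "top" or "wrist"; returns a dict with "color" (420x560x3 uint8, blue, green, red), "depth" (420x560 float32, mm along the optical axis (not along the pixel's ray), 0 where there is no reading), "fov_y" (degrees; the focal length in pixels is half the picture's height over the tangent of half this angle, whatever the lens; pixels are square), "cx", "cy" (the principal point, pixels), "k1" (the pictures are not rectified: a ray, as slopes to the right and down, at radius r is drawn at 1 + k1 r^2 times it, then the intrinsics apply), "pose" (4x4, takes a point from camera to world coordinates). Camera axes: x right, y down, z forward; pixel columns grow to the right and rows downward; lengths in mm; the calibration is good to about 2 mm. A picture is of the moment at which its call begins.
- ticket.job_done(): hands the job in, once; it reports no verdict.
Trained networks look in the newest picture that a camera, given by its name, has taken for a name from the list of things; names that differ only in an ending like _2 or _b are one class to them, and where a whole thing is asked for, a point or a joint stands for the part that bears it (a point fixed in the world has none). Each returns a list of dicts, best first, with "p" (0 to 1); they miss things now and then, are a little off and sometimes report something else, mostly with a low value. They report only what shows in the picture. A call takes as long as a camera call.
- vision.find_in(camera, label): "location" ([x, y, z] in mm, in world coordinates, good to about 4 mm: the middle of the surface that is visible of it).
- vision.silhouettes(camera, label): "pixels" (420x560 bool, what is visible of it).
The state is a dict: "time_s": time; "qpos": joint angles; "qvel": joint speeds; "effort": joint torques, N m; "ee_pos": TCP position; "ee_rot": TCP orientation; "force": force on the tool from outside, world axes, zero at the start; "torque": the same for the moment, N m; "gripper_width": finger opening in mm.
Only numpy, scipy, OpenCV 4.12 (cv2) and the standard library are available. Lean on these libraries where they do the work, as an engineer would, in place of code of your own. Each camera call takes 0.05 s, during which the arm holds its last target.

## Task

Clear the inspected lot: first put the short bolt in the reject pocket (the tray with the folded-back flap), before any other part is put away. Then lay the long bolt lengthwise in the long trough, put the bronze nut flat in the square tray and stand the steel sleeve upright in the round dish. Set every part, the short bolt too, in the middle of its place, and leave the green gauge pin and the scraper where they lie.

Things in the scene. Friction and masses are not known exactly. Their poses are not given: they have to be found in the camera images.
- short_bolt_mid (a point): Short rusty fishplate bolt, 95 mm long over all, lying on the table: hexagon head 16 mm long and 36 mm across flats at the -x end, plain shank 22 mm in diameter, a hexagon of the same 36 mm run on near the +x end (18 mm long, its outer face 6 mm from the tip). It lies level on head and hexagon, so a clear 55 mm of shank stands off the table. The point is half-way along on the shank's axis, 18 mm above what it lies on; x runs along the bolt, z is up. About 0.3 kg.
- long_bolt_mid (a point): Long rusty fishplate bolt, the same as the short one but 150 mm long over all (clear shank 110 mm between head and hexagon). The point is half-way along on the axis, 18 mm above what it lies on; x runs along the bolt from head to tip, z is up. About 0.45 kg.
- nut_mid (a point): Heavy bronze hexagon nut lying flat, 46 mm across flats, 53 mm across corners, 28 mm high, with a 24 mm bore. The point is its centre, 14 mm above what it lies on; z is the bore's axis (up); two of its flats face +x and -x, the others follow every 60 degrees. About 0.26 kg.
- sleeve_mid (a point): Plain steel collar sleeve standing on end: a tube 42 mm outside, 26 mm inside, 45 mm high. The point is its centre, 22.5 mm above what it stands on; z is its axis (up). About 0.28 kg.
- pocket_in (a point): Reject pocket, place of the short bolt: open oblong tray 110 mm (x) by 140 mm (y) outside, 30 mm high, with a 60 mm iron flap hinged on its +x rim and folded back outwards, sloping down to the table and fixed so. The tray is fixed iron. This point is the middle of its inner floor, 4 mm above the table; walls 4 mm thick; z points up.
- trough_in (a point): Long trough, place of the long bolt: open tray 110 mm (x) by 210 mm (y) outside, 24 mm high; y is its length. The tray is fixed iron. This point is the middle of its inner floor, 4 mm above the table; walls 4 mm thick; z points up.
- square_in (a point): Square tray, place of the nut: 110 mm by 110 mm outside, 20 mm high. The tray is fixed iron. This point is the middle of its inner floor, 4 mm above the table; walls 4 mm thick; z points up.
- dish_in (a point): Round dish, place of the sleeve: 120 mm outside at the rim, 20 mm high. The tray is fixed iron. This point is the middle of its inner floor, 4 mm above the table; walls 4 mm thick; z points up.
- gauge_pin_mid (a point): Bystander, not to be shifted: green enamelled gauge pin lying among the parts, 108 mm long along x and up to 30 mm wide, 24 mm high, square grip at the -x end. The point lies on its axis, 12 mm above the table, 53 mm from the grip's end.
- scraper_mid (a point): Bystander, not to be shifted: scraper with a wooden handle block (65 x 36 x 28 mm) and a short steel blade 50 mm wide at +x, 98 mm long over all. The point lies 14 mm above the table, about the middle of its length.

How it is judged (in metres and radians):
On the way, in this order (a step that is already met when the one before it is completed fails the run):
1. the short bolt lies in the middle of the reject pocket while no other part is yet at its place (horizontal distance between short_bolt_mid and pocket_in below 0.015 m and z of short_bolt_mid in the frame of pocket_in between 0.01 and 0.026 m and horizontal distance between long_bolt_mid and trough_in above 0.06 m and horizontal distance between nut_mid and square_in above 0.06 m and horizontal distance between sleeve_mid and dish_in above 0.06 m), for 0.2 s.
2. long bolt, nut and sleeve are in their places too (horizontal distance between long_bolt_mid and trough_in below 0.015 m and z of long_bolt_mid in the frame of trough_in between 0.01 and 0.026 m and angle between the x axis of long_bolt_mid and the y axis of trough_in, either way round below 0.25 rad and horizontal distance between nut_mid and square_in below 0.015 m and z of nut_mid in the frame of square_in between 0.006 and 0.022 m and angle between the z axis of nut_mid and the z axis of square_in, either way round below 0.2 rad and horizontal distance between sleeve_mid and dish_in below 0.015 m and z of sleeve_mid in the frame of dish_in between 0.0145 and 0.0305 m and angle between the z axis of sleeve_mid and the z axis of dish_in, either way round below 0.2 rad), for 0.2 s.
At the end, for the whole second after the job is handed in: Short bolt lying in the reject pocket, long bolt lying lengthwise in the trough (within 0.25 rad), nut flat in the square tray and sleeve upright in the round dish (within 0.2 rad); each centre within 15 mm of the middle of its place and within 8 mm of its resting height; all released and at rest (all of step 2 and horizontal distance between short_bolt_mid and pocket_in below 0.015 m and z of short_bolt_mid in the frame of pocket_in between 0.01 and 0.026 m); the robot touches nothing.
It fails at once if the gauge pin is shifted by more than 20 mm (distance of gauge_pin_mid from where it was at the start of the episode above 0.02 m).
It fails at once if the scraper is shifted by more than 20 mm (distance of scraper_mid from where it was at the start of the episode above 0.02 m).
It also fails if it takes over 96 s, if anything falls off the work surface, if the arm or the gripper's body presses on something with over 40 N, if the wrist force passes 120 N, or if a joint passes its speed limit or range.

## Working session

There is one attempt and no reset: what is moved stays moved. The work goes in short steps, Python scripts to look and compute and a shell command to move; the robot and the scene stay as the last step left them, time stands still between calls to the robot, and variables do not carry over. Pictures are saved under pics/ and viewed, and the job is handed in when it is done.

```bash
ls; mkdir -p pics
cat > h.py <<'E'
import numpy as np, cv2
from workcell import status, vision, ticket
def grab(n,f):
    d=vision.grab_frame(n); cv2.imwrite('pics/'+f+'.png',d['color']); return d
def cloud(d):
    h,w=d['depth'].shape; f=h/2/np.tan(np.radians(d['fov_y']/2))
    K=np.array([[f,0,d['cx']],[0,f,d['cy']],[0,0,1.]])
    u,v=np.meshgrid(np.arange(w),np.arange(h))
    p=cv2.undistortPoints(np.stack([u,v],-1).reshape(-1,1,2).astype(np.float64),K,np.array([d['k1'],0,0,0,0.])).reshape(h,w,2)
    z=d['depth'].astype(float); P=np.dstack([p[...,0]*z,p[...,1]*z,z])
    T=np.array(d['pose']); P=P@T[:3,:3].T+T[:3,3]; P[z<=0]=np.nan
    return P
E
python3 - <<'E'
from h import *
np.set_printoptions(precision=1,suppress=True)
s=status.state(); print(s)
for c in ['top','scene','wrist']:
    d=grab(c,c+'0'); print(c,np.array(d['pose']),d['fov_y'],d['k1'])
    P=cloud(d)
    for n in ['short_bolt_mid','long_bolt_mid','nut_mid','sleeve_mid','pocket_in','trough_in','square_in','dish_in','gauge_pin_mid','scraper_mid']:
        try: r=vision.find_in(c,n)
        except Exception as e: print(n,e); continue
        print(n,[(np.round(x['location'],1).tolist(),round(x['p'],2)) for x in r[:3]])
E
```

```text
pics
{'time_s': 0.0, 'qpos': array([63.2, 18.4, 89.7, -0. , 72. , -1.1]), 'qvel': array([-0.1,  0.1, -0. ,  0. , -0. ,  0. ]), 'effort': array([ -0. , -41.2, -23.2,   0.1,   0. ,  -0. ]), 'ee_pos': array([248.9, 518.2, 403.9]), 'ee_rot': array([-179.9,   -0. ,  154.3]), 'force': array([-0.2, -0.1,  0.5]), 'torque': array([ 0., -0.,  0.]), 'gripper_width': 91.53870651340404}
top [[ -0.   -1.    0.1 419.5]
 [ -1.    0.    0.   -3.4]
 [ -0.   -0.1  -1.  909.8]
 [  0.    0.    0.    1. ]] 56.42136536827699 -0.05698768809260829
short_bolt_mid [([435.1, 59.8, 30.0], 0.86), ([576.5, 414.0, 8.7], 0.72)]
long_bolt_mid [([416.7, 191.0, 30.1], 0.96)]
nut_mid [([334.0, -308.4, 26.8], 0.62)]
sleeve_mid [([336.7, 281.7, 42.7], 0.86), ([437.1, 58.3, 28.9], 0.74), ([463.5, -65.8, 24.3], 0.6)]
pocket_in [([577.9, 413.6, 3.3], 0.66)]
trough_in [([642.8, -143.3, 6.0], 0.9)]
square_in [([531.1, -375.1, 7.6], 0.86), ([578.6, 415.6, 8.1], 0.66)]
dish_in [([660.6, 117.7, 5.3], 0.72)]
gauge_pin_mid [([392.7, -193.2, 18.3], 0.95), ([338.6, 285.2, 43.4], 0.34)]
scraper_mid [([464.8, -66.1, 26.0], 0.73)]
scene
[... 242 characters left out ...]
8.8], 0.96)]
nut_mid [([345.4, -301.8, 21.7], 0.82)]
sleeve_mid [([361.5, 292.7, 32.4], 0.93), ([469.3, -64.2, 20.6], 0.73)]
pocket_in [([592.5, 422.0, 14.7], 0.83)]
trough_in [([633.0, -142.2, 5.6], 0.8)]
square_in [([531.0, -376.3, 8.6], 0.61)]
dish_in [([656.0, 111.3, 5.5], 0.9), ([343.5, -299.8, 17.3], 0.37)]
gauge_pin_mid [([395.1, -185.2, 20.6], 0.67)]
scraper_mid [([470.0, -65.6, 20.8], 0.73)]
wrist [[  0.4   0.9   0.2 184.5]
 [  0.9  -0.4  -0.1 548.6]
 [ -0.    0.3  -1.  384.3]
 [  0.    0.    0.    1. ]] 70.90659456651711 -0.026986217225602266
short_bolt_mid []
long_bolt_mid []
nut_mid []
sleeve_mid []
pocket_in []
trough_in []
square_in []
dish_in []
gauge_pin_mid []
scraper_mid []
```

View pics/top0.png

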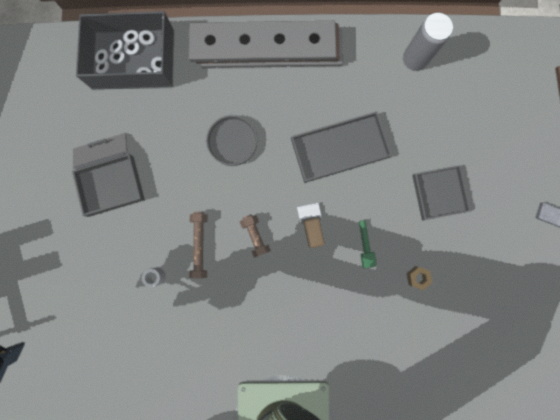

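View pics/scene0.png

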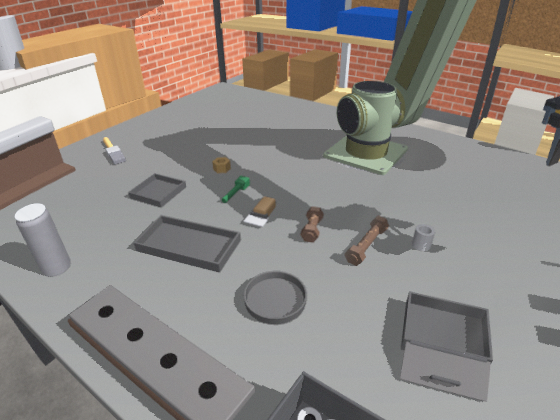

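View pics/wrist0.png

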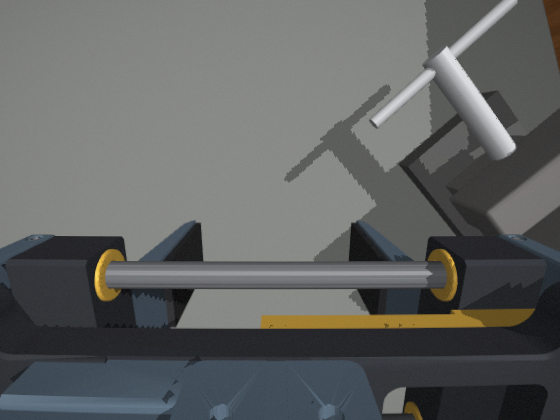

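Top view: short bolt (255,236), long bolt (198,245), sleeve (151,278), nut (421,279), pocket (110,183) with its flap on the upper side, trough (342,148), square tray (441,192), dish (233,140), gauge pin (367,245), scraper (312,226). Next I measure them.

Run:
```python
from h import *
np.set_printoptions(precision=1,suppress=True)
d=grab('top','top1');P=cloud(d)
Z=P[...,2]
tab=P[300:340,330:380].reshape(-1,3); print('table z',np.nanmedian(tab[:,2]), np.nanmedian(P[100:110,400:410,2]))
ov=d['color'].copy()
for n in ['short_bolt_mid','long_bolt_mid','nut_mid','sleeve_mid','pocket_in','trough_in','square_in','dish_in','gauge_pin_mid','scraper_mid']:
    for r in vision.silhouettes('top',n)[:1]:
        m=r['pixels'].astype(bool); ov[m]=(ov[m]//2+np.array([0,0,127])).astype(np.uint8)
        q=P[m]; q=q[np.isfinite(q[:,0])]
        hi=q[q[:,2]>6] 
        rect=cv2.minAreaRect(hi[:,:2].astype(np.float32))
        print(n,round(r['p'],2),m.sum(),'rect',np.round(rect[0],1),np.round(rect[1],1),round(rect[2],1),'zmax',np.percentile(q[:,2],97), 'zmed',np.median(q[:,2]))
cv2.imwrite('pics/ov1.png',ov)
dw=vision.grab_frame('wrist');W=cloud(dw);print(W[80,460],W[130,490],W[115,380],W[180,420],W[10,510])
```

```text
table z 0.8224813861608027 0.498189186948764
long_bolt_mid 0.65 779 rect [415.1 188.5] [148.   41.8] 1.4 zmax 37.84651511128029 zmed 28.6498324276763
nut_mid 0.65 381 rect [ 335.6 -310.7] [47.1 46.9] 1.2 zmax 31.034338223078798 zmed 27.93372146280967
sleeve_mid 0.78 403 rect [343.3 289.8] [41.1 42.4] 1.2 zmax 47.60382617655337 zmed 37.567242826581776
pocket_in 0.66 4270 rect [584.2 410.5] [171.5 141.6] 15.2 zmax 32.47382923440862 zmed 7.709906945252669
trough_in 0.9 4400 rect [ 638.7 -139.8] [111.  209.6] 15.7 zmax 25.357344453268947 zmed 4.975757158636384
square_in 0.88 2332 rect [ 529.2 -373.1] [109.7 113.2] 10.3 zmax 21.797829712586477 zmed 5.1702240995923034
dish_in 0.59 2007 rect [657.  113.8] [115.4 116.8] 0.1 zmax 21.53479664579254 zmed 4.937265912949556
gauge_pin_mid 0.57 484 rect [ 413.9 -194. ] [107.9  30.5] 5.6 zmax 27.830229007458385 zmed 19.261725037945325
scraper_mid 0.77 783 rect [456.5 -70.4] [97.8 49.7] 11.5 zmax 30.706541367304872 zmed 25.247405149884287
[216.7 717.5 102.2] [272.1 732.2  99.4] [214.9 642.8  95.7] [314.6 682.1  29. ] [180.2 783.5  92. ]
```

View pics/ov1.png

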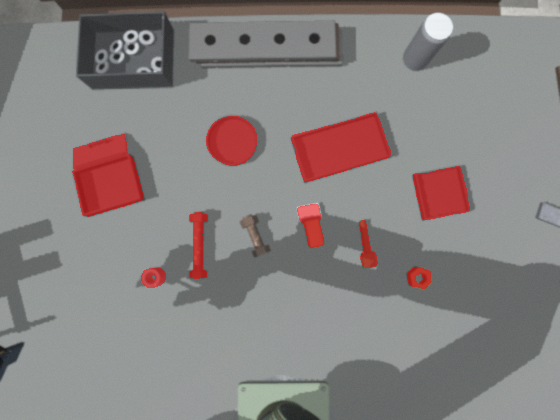

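Run:
```python
from h import *
np.set_printoptions(precision=1,suppress=True)
for c in ['top','scene']:
    d=vision.grab_frame(c);P=cloud(d).reshape(-1,3);P=P[np.isfinite(P[:,0])]
    print(c)
    def sel(x,y,r,z0,z1):
        return P[(np.hypot(P[:,0]-x,P[:,1]-y)<r)&(P[:,2]>z0)&(P[:,2]<z1)]
    def rect(n,q):
        r=cv2.minAreaRect(q[:,:2].astype(np.float32)); print(n,len(q),np.round(r[0],1),np.round(r[1],1),round(r[2],1))
        return r
    for n,x,y,r in [('short',440,62,60),('long',415,188,85)]:
        q=sel(x,y,r,8,60); rect(n,q)
        sh=sel(x,y,r,20,60); m=sh[:,:2].mean(0); u=np.linalg.svd(sh[:,:2]-m,full_matrices=False)[2][0]; u*=np.sign(u[0])
        t=(q[:,:2]-m)@u; s=(q[:,:2]-m)@np.array([-u[1],u[0]])
        print('   pca dir',np.degrees(np.arctan2(u[1],u[0])),'mid',m+u*(t.max()+t.min())/2,'len',np.ptp(t))
        for a in np.arange(t.min(),t.max(),8):
            k=(t>=a)&(t<a+8)
            if k.sum()>3: print('   ',round(a),k.sum(),round(s[k].min(),1),round(s[k].max(),1),round(q[k,2].max(),1))
    rect('sleeve top',sel(343,290,45,40,60)); q=sel(343,290,45,8,60);print(q[:,2].max()); print('circ',cv2.minEnclosingCircle(sel(343,290,45,38,60)[:,:2].astype(np.float32)))
    q=sel(336,-311,45,20,60); rect('nut',q); 
    best=None
    X=q[:,:2].astype(float)
    for a in np.arange(0,60,1):
        D=np.radians(a+60*np.arange(3)); w=[np.ptp(X@[np.cos(t),np.sin(t)]) for t in D]
        c=[((X@[np.cos(t),np.sin(t)]).max()+(X@[np.cos(t),np.sin(t)]).min())/2 for t in D]
        if best is None or sum(w)<best[0]: best=(sum(w),a,w,np.linalg.lstsq(np.c_[np.cos(D),np.sin(D)],np.array(c),rcond=None)[0])
    print('hex',best)
    rect('pocket rim',sel(554,402,105,26,40))
    rect('trough rim',sel(639,-140,135,19,40))
    rect('square rim',sel(529,-373,90,15,40))
    q=sel(657,114,75,15,40);rect('dish rim',q);print(cv2.minEnclosingCircle(q[:,:2].astype(np.float32)))
```

```text
top
short 539 [436.5  60.9] [93.6 41.1] 21.9
   pca dir 21.88244158276904 mid [436.7  60.6] len 93.60110543759578
    -47 67 -20.2 20.4 41.1
    -39 65 -20.2 20.7 38.9
    -31 33 -10.0 10.5 32.8
    -23 36 -10.5 11.0 31.1
    -15 34 -10.4 10.4 32.0
    -7 34 -10.2 11.0 32.6
    1 34 -10.7 10.7 33.5
    9 35 -10.3 11.1 32.3
    17 46 -19.3 20.6 37.6
    25 64 -20.1 20.9 39.5
    33 65 -20.2 20.3 41.6
    41 26 -14.3 20.8 39.0
long 795 [415.1 188.9] [148.2  42.3] 1.1
   pca dir -0.38208402506438277 mid [415.1 188.4] len 148.09564904513894
    -74 64 -18.1 16.1 39.2
    -66 69 -18.1 20.1 39.3
    -58 40 -14.5 17.6 32.8
    -50 35 -9.5 10.9 31.4
    -42 40 -9.3 11.3 32.0
    -34 30 -8.9 11.4 31.3
    -26 40 -9.4 11.4 32.5
    -18 30 -9.4 11.4 32.1
    -10 40 -8.8 11.5 30.4
    -2 38 -8.8 11.6 31.9
    6 32 -8.9 12.0 31.9
    14 40 -9.3 11.9 32.4
    22 28 -8.5 12.5 32.1
    30 40 -8.4 12.3 34.4
    38 30 -8.6 12.4 32.4
    46 49 -19.2 22.2 40.7
    54 63 -19.3 22.9 39.7
    62 68 -19.1 23.0 40.2
    70 19 -8.4 23.4 30.5
sleeve top 196 [342.6 290.7] [40.  42.3] 0.6
48.766542293656244
circ
[... 1448 characters left out ...]

    44 50 -18.3 17.8 39.2
    52 48 -22.4 17.9 39.2
    60 165 -23.4 18.3 39.6
    68 21 -10.8 7.4 31.5
sleeve top 174 [345.3 291.5] [40.6 40.7] 18.3
48.50782264989908
circ ((345.10577392578125, 289.988525390625), 21.72252082824707)
nut 137 [ 337.6 -309.7] [47.  48.8] 11.0
hex (np.float64(142.4966332480355), np.int64(36), [np.float64(46.95046829940317), np.float64(48.84605314125565), np.float64(46.700111807376686)], array([ 337.1, -309.9]))
pocket rim 1684 [566.  406.1] [134.2 140.9] 16.0
trough rim 823 [ 639.  -140.7] [114.5 213.2] 15.8
square rim 327 [ 531.6 -372.4] [114.  115.8] 9.3
dish rim 547 [658.2 113.6] [118.  117.9] 66.3
((658.6392822265625, 112.60775756835938), 61.13040542602539)
```

```bash
cat > plan.py <<'E'
import numpy as np, sys, json
from scipy.spatial.transform import Rotation as R
from workcell import status
def plan(wps, start=None):
    """wps: (open_mm, x,y,zgrasp,yaw_deg,n). prints rows from measured pose"""
    s=status.state(); p=np.array(s['ee_pos'],float); rot=R.from_euler('xyz',s['ee_rot'],degrees=True)
    if start is not None: p=np.array(start[:3],float)+[0,0,172]; rot=R.from_euler('xyz',[180,0,start[3]],degrees=True)
    print('from',np.round(p-[0,0,172],1),np.round(s['ee_rot'],1),'t',s['time_s'])
    rows=[]
    for o,x,y,z,yaw,n in wps:
        tgt=np.array([x,y,z+172.]); Rt=R.from_euler('xyz',[180,0,yaw],degrees=True)
        for i in range(n):
            k=n-i
            d=rot.inv().apply((tgt-p)/k)/1000; d=np.round(d,4 if k==1 else 3)
            w=np.round((rot.inv()*Rt).as_rotvec()/k,3)
            p=p+rot.apply(d*1000); rot=rot*R.from_rotvec(w)
            rows.append([o/1000]+[float(v)+0. for v in d]+[float(v)+0. for v in w])
    print(json.dumps(rows)); print('end',np.round(p-[0,0,172],1))
E
python3 - <<'E'
from plan import *
plan([(60,436.3,60.8,110,201.9,11)])
E
```

```text
from [249.  518.3 232.8] [180.   -0.  154.3] t 2.35
[[0.06, -0.033, -0.03, 0.011, 0.0, 0.0, -0.075], [0.06, -0.031, -0.033, 0.011, 0.0, 0.0, -0.076], [0.06, -0.028, -0.035, 0.011, 0.0, 0.0, -0.075], [0.06, -0.026, -0.037, 0.011, 0.0, 0.0, -0.076], [0.06, -0.023, -0.039, 0.011, 0.0, 0.0, -0.075], [0.06, -0.02, -0.04, 0.011, 0.0, 0.0, -0.076], [0.06, -0.017, -0.042, 0.011, 0.0, 0.0, -0.075], [0.06, -0.014, -0.043, 0.011, 0.0, 0.0, -0.076], [0.06, -0.01, -0.043, 0.012, 0.0, 0.0, -0.075], [0.06, -0.007, -0.044, 0.011, 0.0, 0.0, -0.076], [0.06, -0.0043, -0.045, 0.0117, 0.0, 0.0, -0.075]]
end [436.3  60.8 110. ]
```

```bash
python3 -m jog '[[0.06,-0.033,-0.03,0.011,0,0,-0.075],[0.06,-0.031,-0.033,0.011,0,0,-0.076],[0.06,-0.028,-0.035,0.011,0,0,-0.075],[0.06,-0.026,-0.037,0.011,0,0,-0.076],[0.06,-0.023,-0.039,0.011,0,0,-0.075],[0.06,-0.02,-0.04,0.011,0,0,-0.076],[0.06,-0.017,-0.042,0.011,0,0,-0.075],[0.06,-0.014,-0.043,0.011,0,0,-0.076],[0.06,-0.01,-0.043,0.012,0,0,-0.075],[0.06,-0.007,-0.044,0.011,0,0,-0.076],[0.06,-0.004,-0.045,0.012,0,0,-0.075],[0.06,0,0,0,0,0,0]]' 40
python3 - <<'E'
from h import *
from plan import *
plan([(60,436.3,60.8,22,201.9,4)])
d=grab('wrist','w1')
for n in ['short_bolt_mid','scraper_mid']:
    print(n,[(np.round(x['location'],1).tolist(),round(x['p'],2)) for x in vision.find_in('wrist',n)[:2]])
P=cloud(d).reshape(-1,3);P=P[np.isfinite(P[:,0])]
q=P[(np.hypot(P[:,0]-436,P[:,1]-61)<60)&(P[:,2]>8)&(P[:,2]<45)]
print(len(q),cv2.minAreaRect(q[:,:2].astype(np.float32)))
E
```

```text
time_s: 3.85
ee_pos: [436.7, 58.8, 281.2]
ee_rot: [180.0, -0.1, -158.4]
force: [-0.6, 0.6, -0.6]
gripper_width: 59.8
from [436.7  58.8 109.2] [ 1.800e+02 -1.000e-01 -1.584e+02] t 3.85
[[0.06, 0.0, 0.001, 0.022, 0.0, 0.0, -0.001], [0.06, 0.0, 0.0, 0.022, 0.0, 0.0, -0.001], [0.06, 0.0, 0.001, 0.022, 0.0, 0.0, -0.001], [0.06, -0.0004, 0.0, 0.0212, 0.0, -0.001, -0.002]]
end [436.3  60.7  22. ]
short_bolt_mid [([425.1, 57.1, 26.5], 0.8), ([363.1, 181.9, 23.9], 0.41)]
scraper_mid [([448.1, -69.7, 25.2], 0.95)]
3583 ((432.9793701171875, 59.65643310546875), (87.92794799804688, 41.52747344970703), 21.974023818969727)
```

View pics/w1.png

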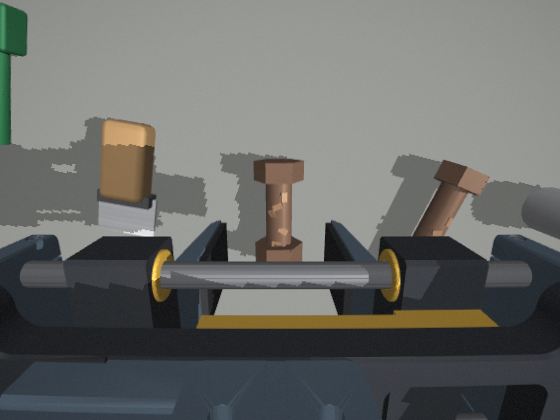

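The wrist view shows the bolt at (279,210), centred between the fingers with the right heading. Next I descend and grip.

```bash
python3 -m jog '[[0.06,0,0.001,0.022,0,0,0],[0.06,0,0,0.022,0,0,-0.002],[0.06,0,0.001,0.022,0,0,0],[0.06,0,0,0.0205,0,0,-0.002],[0.06,0,0,0,0,0,0],[0.01,0,0,0,0,0,0],[0.01,0,0,0,0,0,0],[0.01,0,0,0,0,0,0],[0.01,0,0,0,0,0,0],[0.01,0,0,-0.02,0,0,0],[0.01,0,0,-0.03,0,0,0],[0.01,0,0,-0.03,0,0,0]]' 40
python3 - <<'E'
from h import *
from plan import *
plan([(10,555,403,112,105.5,11)])
d=grab('wrist','w2')
E
```

```text
time_s: 5.5
ee_pos: [434.9, 62.5, 275.6]
ee_rot: [180.0, -0.1, -157.9]
force: [0.5, 0.2, -3.6]
gripper_width: 21.2
from [434.9  62.5 103.6] [ 1.800e+02 -1.000e-01 -1.579e+02] t 5.5
[[0.01, -0.022, 0.025, -0.001, 0.0, 0.0, 0.153], [0.01, -0.018, 0.028, -0.001, 0.0, 0.0, 0.153], [0.01, -0.013, 0.03, -0.001, 0.0, 0.0, 0.153], [0.01, -0.009, 0.032, -0.001, 0.0, 0.0, 0.153], [0.01, -0.004, 0.032, -0.001, 0.0, 0.0, 0.153], [0.01, 0.001, 0.033, -0.001, 0.0, 0.0, 0.154], [0.01, 0.006, 0.032, -0.001, 0.0, 0.0, 0.153], [0.01, 0.011, 0.031, 0.0, 0.0, 0.0, 0.154], [0.01, 0.016, 0.028, -0.001, -0.001, 0.0, 0.153], [0.01, 0.02, 0.026, 0.0, 0.0, 0.0, 0.154], [0.01, 0.0239, 0.0224, -0.0006, -0.001, -0.001, 0.153]]
end [555. 403. 112.]
```

View pics/w2.png

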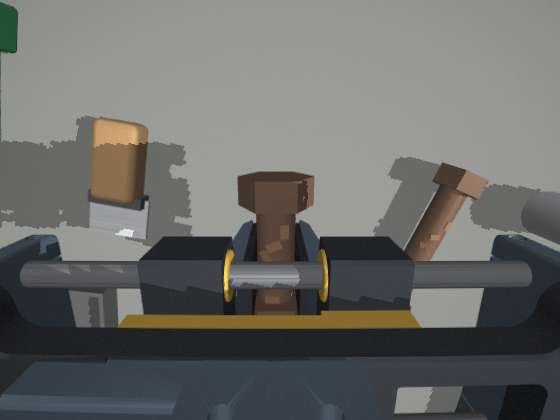

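The bolt is held (21.2 mm opening, 3.6 N) and hanging level. I carry it to the pocket.

```bash
python3 -m jog '[[0.01,-0.022,0.025,-0.001,0,0,0.153],[0.01,-0.018,0.028,-0.001,0,0,0.153],[0.01,-0.013,0.03,-0.001,0,0,0.153],[0.01,-0.009,0.032,-0.001,0,0,0.153],[0.01,-0.004,0.032,-0.001,0,0,0.153],[0.01,0.001,0.033,-0.001,0,0,0.154],[0.01,0.006,0.032,-0.001,0,0,0.153],[0.01,0.011,0.031,0,0,0,0.154],[0.01,0.016,0.028,-0.001,0,0,0.153],[0.01,0.02,0.026,0,0,0,0.154],[0.01,0.024,0.022,-0.001,0,0,0.153],[0.01,0,0,0,0,0,0]]' 40
python3 - <<'E'
from h import *
from plan import *
plan([(10,555,403,40,105.5,3),(10,555,403,28,105.5,2)])
d=grab('wrist','w3');grab('scene','s3')
P=cloud(d).reshape(-1,3);P=P[np.isfinite(P[:,0])]
q=P[(np.hypot(P[:,0]-555,P[:,1]-403)<110)&(P[:,2]>25)&(P[:,2]<34)]
print(len(q),cv2.minAreaRect(q[:,:2].astype(np.float32)))
E
```

```text
time_s: 7.05
ee_pos: [555.1, 404.8, 282.1]
ee_rot: [-179.9, -0.0, 105.6]
force: [-0.0, -1.3, -4.0]
gripper_width: 21.1
from [555.1 404.8 110.1] [-179.9   -0.   105.6] t 7.05
[[0.01, -0.001, 0.0, 0.023, 0.0, 0.0, 0.001], [0.01, 0.0, 0.0, 0.024, -0.001, 0.0, 0.001], [0.01, -0.0008, -0.0005, 0.0231, 0.0, 0.0, 0.0], [0.01, 0.0, 0.0, 0.006, 0.0, 0.0, 0.0], [0.01, 0.0, 0.0, 0.006, 0.0, 0.0, 0.0]]
end [555. 403.  28.]
3827 ((571.7413330078125, 436.07208251953125), (161.74441528320312, 84.58201599121094), 15.659488677978516)
```

View pics/w3.png

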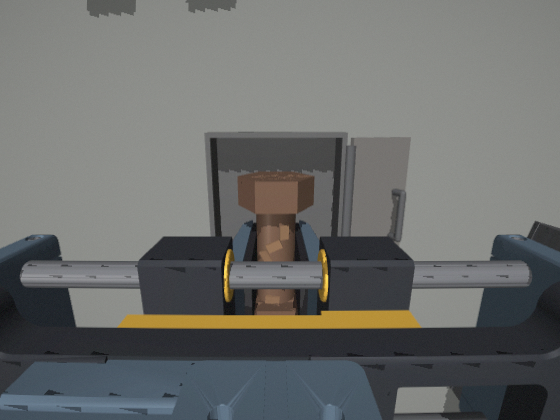

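View pics/s3.png

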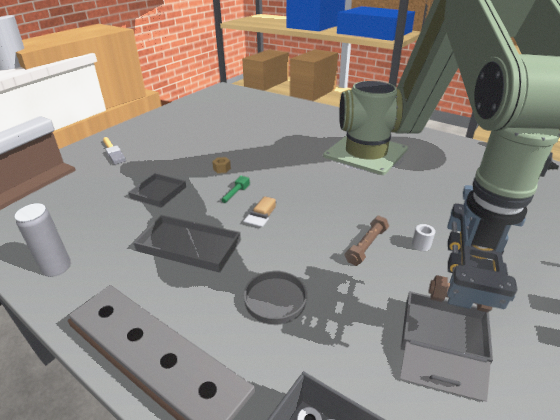

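```bash
python3 -m jog '[[0.01,-0.001,0,0.023,0,0,0],[0.01,0,0,0.023,0,0,0],[0.01,-0.001,0,0.023,0,0,0],[0.01,0,0,0.007,0,0,0],[0.01,0,0,0.005,0,0,0],[0.01,0,0,0,0,0,0],[0.01,0,0,0,0,0,0]]'
python3 - <<'E'
from plan import *
plan([(10,555,403,27,105.5,1)])
E
```

```text
time_s: 8.02
ee_pos: [555.6, 401.3, 204.2]
ee_rot: [179.9, -0.0, 105.5]
force: [-0.2, 0.1, -2.4]
gripper_width: 21.1
from [555.6 401.3  32.2] [179.9  -0.  105.5] t 8.025
[[0.01, 0.0018, -0.0002, 0.0052, 0.002, -0.001, 0.001]]
end [555.  402.9  27. ]
```

```bash
python3 -m jog '[[0.01,0.002,0,0.003,0,0,0],[0.01,0,0,0,0,0,0]]'; python3 -m jog '[[0.01,0,0,0.001,0,0,0],[0.01,0,0,0,0,0,0]]'
```

```text
time_s: 8.28
ee_pos: [554.7, 403.2, 200.2]
ee_rot: [-180.0, -0.0, 105.5]
force: [-0.2, -0.2, -3.3]
gripper_width: 21.3
time_s: 8.52
ee_pos: [554.8, 403.2, 200.0]
ee_rot: [180.0, -0.0, 105.5]
force: [-1.9, -0.5, 3.5]
gripper_width: 21.1
```

Contact felt (+3.5 N), so I release and rise.

```bash
python3 -m jog '[[0.05,0,0,0,0,0,0],[0.05,0,0,0,0,0,0],[0.05,0,0,0,0,0,0],[0.05,0,0,-0.03,0,0,0],[0.06,0,0,-0.04,0,0,0],[0.06,0,0,-0.03,0,0,0],[0.06,0,0,0,0,0,0]]'
python3 - <<'E'
from h import *
from plan import *
plan([(64,344,290.3,110,105.5,6),(64,344,290.3,28,105.5,4)])
d=grab('scene','s4')
grab('wrist','w4')
P=cloud(d).reshape(-1,3);P=P[np.isfinite(P[:,0])]
for r in vision.silhouettes('scene','short_bolt_mid')[:2]:
    q=cloud(d)[r['pixels'].astype(bool)]; q=q[np.isfinite(q[:,0])]
    q=q[q[:,2]>10]; print(r['p'],len(q),cv2.minAreaRect(q[:,:2].astype(np.float32)),q[:,2].max())
E
```

```text
time_s: 9.4
ee_pos: [555.5, 403.4, 302.2]
ee_rot: [179.7, -0.1, 105.5]
force: [0.6, -0.1, -0.4]
gripper_width: 60.1
from [555.5 403.4 130.2] [ 1.797e+02 -1.000e-01  1.055e+02] t 9.4
[[0.064, -0.009, -0.039, 0.003, 0.001, 0.0, 0.0], [0.064, -0.009, -0.039, 0.003, 0.001, 0.0, 0.0], [0.064, -0.009, -0.039, 0.003, 0.001, -0.001, 0.0], [0.064, -0.008, -0.039, 0.003, 0.001, 0.0, 0.0], [0.064, -0.009, -0.039, 0.004, 0.001, -0.001, 0.0], [0.064, -0.0084, -0.0391, 0.0033, 0.001, 0.0, 0.0], [0.064, 0.0, 0.0, 0.021, 0.0, 0.0, 0.0], [0.064, 0.0, 0.0, 0.02, 0.0, 0.0, 0.0], [0.064, 0.0, 0.0, 0.021, 0.0, 0.0, 0.0], [0.064, 0.0, 0.0, 0.02, 0.0, 0.0, 0.0]]
end [344.  290.3  28. ]
0.68 989 ((556.514892578125, 401.8731689453125), (40.25819396972656, 94.13860321044922), 16.572538375854492) 43.55694075743952
0.29 750 ((659.0593872070312, 114.08184814453125), (119.08084106445312, 117.16506958007812), 34.88410186767578) 23.693764882051596
```

View pics/w4.png

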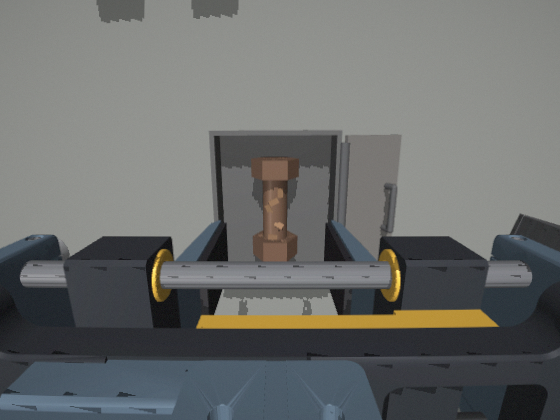

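View pics/s4.png

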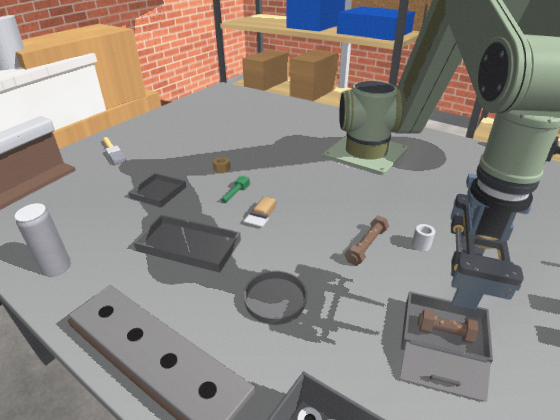

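The short bolt lies central in the pocket (wrist (276,205), scene (450,323); measured (556.5,402) against target (555,403)). Sleeve next.

```bash
python3 -m jog '[[0.064,-0.009,-0.039,0.003,0.001,0,0],[0.064,-0.009,-0.039,0.003,0.001,0,0],[0.064,-0.009,-0.039,0.003,0.001,0,0],[0.064,-0.008,-0.039,0.003,0.001,0,0],[0.064,-0.009,-0.039,0.004,0.001,0,0],[0.064,-0.008,-0.039,0.003,0.001,0,0],[0.064,0,0,0,0,0,0],[0.064,0,0,0,0,0,0]]'
python3 - <<'E'
from h import *
from plan import *
d=grab('wrist','w5');plan([(64,344,290.3,28,105.5,4)])
P=cloud(d).reshape(-1,3);P=P[np.isfinite(P[:,0])]
q=P[(np.hypot(P[:,0]-344,P[:,1]-290)<35)&(P[:,2]>41)&(P[:,2]<48)]
print(len(q),cv2.minEnclosingCircle(q[:,:2].astype(np.float32)))
E
```

```text
time_s: 10.55
ee_pos: [343.7, 290.6, 280.4]
ee_rot: [-179.7, -0.0, 105.5]
force: [-0.5, -0.4, -0.4]
gripper_width: 64.2
from [344.1 290.8 108.6] [-179.7   -0.   105.5] t 10.6
[[0.064, 0.0, 0.0, 0.02, -0.001, 0.0, 0.0], [0.064, 0.0, 0.0, 0.02, -0.001, 0.0, 0.0], [0.064, 0.0, 0.0, 0.02, -0.002, 0.0, 0.0], [0.064, -0.0005, 0.0001, 0.0206, -0.001, 0.0, 0.0]]
end [344.  290.3  28. ]
1371 ((342.6280517578125, 290.6128234863281), 20.9636287689209)
```

View pics/w5.png

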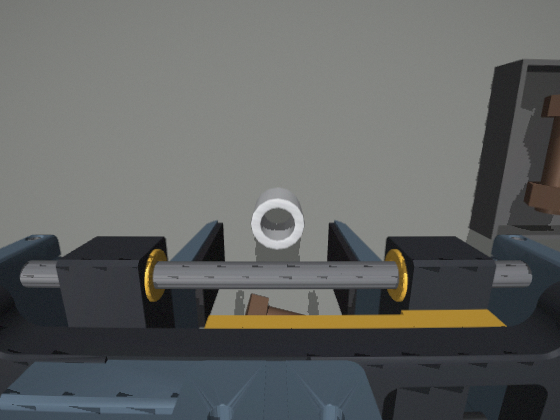

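```bash
python3 -m jog '[[0.064,0,0,0.02,-0.001,0,0],[0.064,0,0,0.02,-0.001,0,0],[0.064,0,0,0.02,-0.002,0,0],[0.064,0,0,0.02,-0.001,0,0],[0.064,0,0,0,0,0,0],[0.064,0,0,0,0,0,0],[0.03,0,0,0,0,0,0],[0.03,0,0,0,0,0,0],[0.03,0,0,0,0,0,0],[0.03,0,0,0,0,0,0]]' 35
python3 -m jog '[[0.03,0,0,-0.02,0,0,0],[0.03,0,0,-0.03,0,0,0],[0.03,0,0,-0.03,0,0,0],[0.03,0,0,0,0,0,0],[0.03,0,0,0,0,0,0]]'
python3 - <<'E'
from h import *
from plan import *
d=grab('wrist','w6');plan([(30,658.4,113.4,110,105.5,8)])
E
```

```text
time_s: 11.85
ee_pos: [343.2, 290.4, 201.4]
ee_rot: [180.0, -0.0, 105.5]
force: [0.6, 0.1, 4.9]
gripper_width: 41.5
time_s: 12.48
ee_pos: [342.5, 289.8, 279.6]
ee_rot: [-179.8, 0.1, 105.5]
force: [-1.0, -0.4, -2.8]
gripper_width: 42.0
from [342.5 289.8 107.3] [-1.798e+02  1.000e-01  1.055e+02] t 12.525
[[0.03, -0.032, 0.032, 0.0, -0.001, 0.0, 0.0], [0.03, -0.032, 0.032, 0.0, 0.0, 0.0, 0.0], [0.03, -0.032, 0.032, -0.001, -0.001, 0.0, 0.0], [0.03, -0.032, 0.032, 0.0, 0.0, 0.0, 0.0], [0.03, -0.032, 0.032, -0.001, -0.001, 0.0, 0.0], [0.03, -0.032, 0.032, 0.0, 0.0, 0.0, 0.0], [0.03, -0.031, 0.033, 0.0, -0.001, 0.001, 0.0], [0.03, -0.0315, 0.0322, -0.0009, 0.0, 0.0, 0.001]]
end [658.4 113.4 110. ]
```

View pics/w6.png

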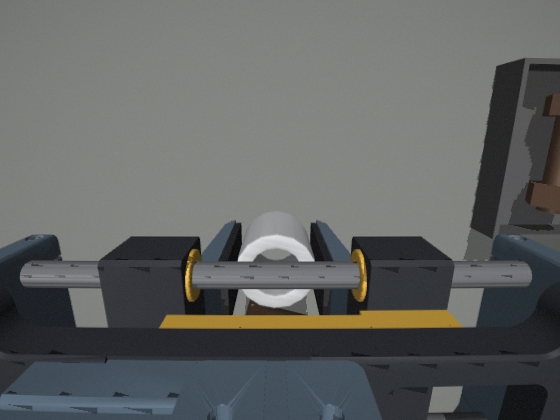

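```bash
python3 -m jog '[[0.03,-0.032,0.032,0,0,0,0],[0.03,-0.032,0.032,0,0,0,0],[0.03,-0.032,0.032,-0.001,0,0,0],[0.03,-0.032,0.032,0,0,0,0],[0.03,-0.032,0.032,-0.001,0,0,0],[0.03,-0.032,0.032,0,0,0,0],[0.03,-0.031,0.033,0,0,0,0],[0.03,-0.031,0.032,-0.001,0,0,0],[0.03,0,0,0,0,0,0],[0.03,0,0,0,0,0,0]]'
python3 - <<'E'
from h import *
from plan import *
d=grab('wrist','w7');plan([(30,658.4,113.4,38,105.5,4)])
grab('scene','s7')
E
```

```text
time_s: 13.78
ee_pos: [658.0, 114.3, 281.3]
ee_rot: [-179.7, -0.1, 105.5]
force: [0.4, -0.3, -3.1]
gripper_width: 42.0
from [657.7 114.6 109.9] [-179.7   -0.   105.5] t 13.825
[[0.03, 0.0, 0.0, 0.018, -0.001, 0.0, 0.0], [0.03, 0.0, 0.0, 0.018, -0.001, 0.0, 0.0], [0.03, -0.001, 0.0, 0.018, -0.001, 0.0, 0.0], [0.03, -0.0004, 0.0006, 0.0179, -0.002, -0.001, 0.001]]
end [658.4 113.4  38. ]
```

View pics/w7.png

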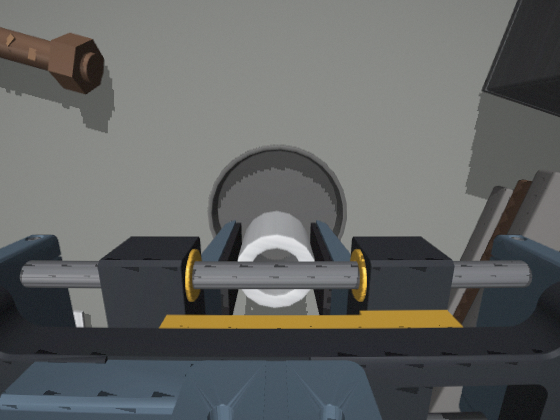

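View pics/s7.png

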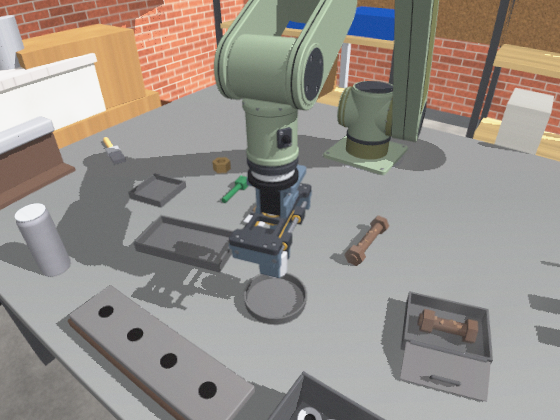

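Sleeve at (276,270) is in line with the dish, centred at (277,207) in the wrist view. I lower it.

```bash
python3 -m jog '[[0.03,0,0,0.018,-0.001,0,0],[0.03,0,0,0.018,-0.001,0,0],[0.03,-0.001,0,0.018,0,0,0],[0.03,0,0,0.018,-0.001,0,0],[0.03,0,0,0.002,0,0,0],[0.03,0,0,0,0,0,0],[0.03,0,0,0,0,0,0]]'
python3 -m jog '[[0.03,0,0,0.0015,0,0,0],[0.03,0,0,0,0,0,0]]'
```

```text
time_s: 14.75
ee_pos: [659.4, 113.4, 210.5]
ee_rot: [179.8, 0.0, 105.5]
force: [-0.3, -0.5, -4.6]
gripper_width: 41.8
time_s: 15.0
ee_pos: [659.0, 113.3, 208.3]
ee_rot: [179.9, -0.0, 105.5]
force: [0.0, 0.3, -1.8]
gripper_width: 41.7
```

```bash
python3 -m jog '[[0.03,0,0,0.0015,0,0,0],[0.03,0,0,0,0,0,0]]';python3 -m jog '[[0.03,0,0,0.001,0,0,0],[0.03,0,0,0,0,0,0]]'
```

```text
time_s: 15.25
ee_pos: [658.9, 113.3, 206.5]
ee_rot: [179.9, -0.0, 105.5]
force: [0.3, -0.1, -3.0]
gripper_width: 41.9
time_s: 15.5
ee_pos: [659.0, 113.4, 205.5]
ee_rot: [179.9, -0.0, 105.5]
force: [0.3, 0.4, -3.3]
gripper_width: 41.9
```

```bash
python3 -m jog '[[0.03,0,0,0.001,0,0,0],[0.03,0,0,0,0,0,0]]';python3 -m jog '[[0.03,0,0,0.001,0,0,0],[0.03,0,0,0,0,0,0]]'
```

```text
time_s: 15.75
ee_pos: [659.0, 113.4, 205.4]
ee_rot: [179.9, -0.0, 105.5]
force: [-2.2, -0.9, 4.0]
gripper_width: 41.7
time_s: 16.0
ee_pos: [658.9, 113.3, 205.4]
ee_rot: [179.8, 0.0, 105.5]
force: [-3.3, -0.5, 8.1]
gripper_width: 41.6
```

```bash
python3 -m jog '[[0.056,0,0,-0.001,0,0,0],[0.056,0,0,0,0,0,0],[0.056,0,0,0,0,0,0],[0.056,0,0,-0.03,0,0,0],[0.056,0,0,-0.04,0,0,0],[0.056,0,0,-0.03,0,0,0],[0.056,0,0,0,0,0,0]]'
python3 - <<'E'
from h import *
from plan import *
plan([(56,415.5,190,110,180.6,9)])
d=grab('scene','s8')
grab('wrist','w8')
for r in vision.silhouettes('scene','sleeve_mid')[:2]:
    q=cloud(d)[r['pixels'].astype(bool)]; q=q[np.isfinite(q[:,0])]
    q=q[q[:,2]>44]; print(r['p'],len(q),cv2.minEnclosingCircle(q[:,:2].astype(np.float32)) if len(q) else 0, q[:,2].max() if len(q) else 0)
E
```

```text
time_s: 16.88
ee_pos: [659.5, 113.4, 307.2]
ee_rot: [179.5, 0.0, 105.5]
force: [-1.5, 0.0, 0.4]
gripper_width: 55.8
from [659.5 113.4 135.2] [179.5   0.  105.5] t 16.875
[[0.056, 0.015, -0.024, 0.003, 0.001, 0.001, -0.146], [0.056, 0.019, -0.021, 0.003, 0.001, 0.001, -0.146], [0.056, 0.022, -0.018, 0.003, 0.001, 0.0, -0.145], [0.056, 0.024, -0.015, 0.003, 0.001, 0.001, -0.146], [0.056, 0.026, -0.012, 0.002, 0.001, 0.0, -0.145], [0.056, 0.027, -0.008, 0.003, 0.0, 0.0, -0.146], [0.056, 0.028, -0.003, 0.002, 0.001, 0.001, -0.145], [0.056, 0.029, 0.001, 0.003, 0.0, 0.0, -0.146], [0.056, 0.0281, 0.0047, 0.0024, 0.001, 0.001, -0.145]]
end [415.5 190.  110. ]
0.78 252 ((659.7011108398438, 112.68692779541016), 21.99985694885254) 52.223886973624644
```

View pics/w8.png

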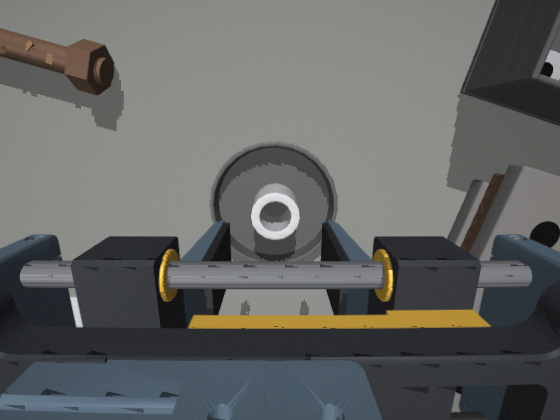

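The sleeve stands upright in the dish (275,212), measured (659.7,112.7) against (658.4,113.4). Now the long bolt.

```bash
python3 -m jog '[[0.056,0.015,-0.024,0.003,0.001,0,-0.146],[0.056,0.019,-0.021,0.003,0.001,0,-0.146],[0.056,0.022,-0.018,0.003,0.001,0,-0.145],[0.056,0.024,-0.015,0.003,0.001,0,-0.146],[0.056,0.026,-0.012,0.002,0,0,-0.145],[0.056,0.027,-0.008,0.003,0,0,-0.146],[0.056,0.028,-0.003,0.002,0,0,-0.145],[0.056,0.029,0.001,0.003,0,0,-0.146],[0.056,0.028,0.005,0.002,0,0,-0.145],[0.056,0,0,0,0,0,0],[0.056,0,0,0,0,0,0]]'
python3 - <<'E'
from h import *
from plan import *
d=grab('wrist','w9');plan([(56,415.5,190,22,180.6,4)])
for c in ['wrist','top']:
    if c=='top': d=grab('top','t9')
    P=cloud(d).reshape(-1,3);P=P[np.isfinite(P[:,0])]
    q=P[(np.hypot(P[:,0]-415,P[:,1]-190)<85)&(P[:,2]>8)&(P[:,2]<45)]
    print(len(q),cv2.minAreaRect(q[:,:2].astype(np.float32)))
    q=q[(abs(q[:,1]-190)<25)&(q[:,2]>26)&(q[:,2]<32)];
    for a in range(350,480,10):
        k=abs(q[:,0]-a)<5
        if k.sum()>3: print(a,k.sum(),np.median(q[k,1]).round(1),end='; ')
    print()
E
```

```text
time_s: 18.4
ee_pos: [415.5, 190.1, 280.2]
ee_rot: [-179.9, -0.1, -179.5]
force: [0.5, 0.6, -0.1]
gripper_width: 55.9
from [415.7 190.1 108.3] [-1.799e+02 -1.000e-01 -1.795e+02] t 18.45
[[0.056, 0.0, 0.0, 0.022, 0.0, 0.0, 0.0], [0.056, 0.0, 0.0, 0.021, -0.001, 0.0, -0.001], [0.056, 0.0, 0.0, 0.022, 0.0, -0.001, 0.0], [0.056, 0.0002, 0.0, 0.0213, -0.001, 0.0, -0.001]]
end [415.5 190.   22. ]
4389 ((414.99481201171875, 190.4908447265625), (147.86453247070312, 41.06249237060547), 0.304367333650589)
350 105 177.6; 360 207 189.8; 370 231 189.9; 380 221 190.0; 390 196 189.3; 400 203 189.4; 410 200 189.5; 420 200 189.6; 430 180 189.7; 440 176 189.8; 450 129 189.0; 
367 ((415.245361328125, 189.7422637939453), (42.60604476928711, 148.12620544433594), 89.97216033935547)
350 13 177.6; 360 25 189.2; 370 8 188.1; 460 4 186.5; 470 16 184.5;
```

View pics/w9.png

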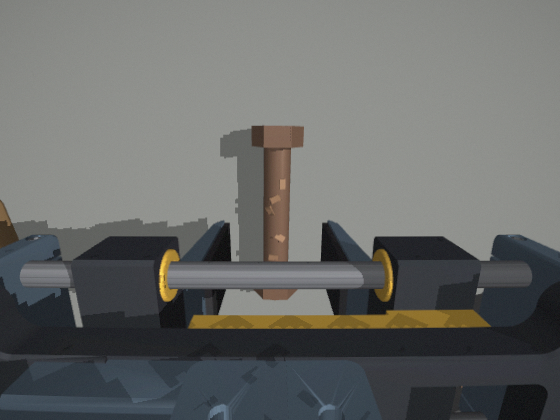

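The bolt is centred at (277,210) between the fingers. I descend and grip.

```bash
python3 -m jog '[[0.056,0,0,0.022,0,0,0],[0.056,0,0,0.021,0,0,0],[0.056,0,0,0.022,0,0,0],[0.056,0,0,0.02,0,0,0],[0.056,0,0,0,0,0,0],[0.01,0,0,0,0,0,0],[0.01,0,0,0,0,0,0],[0.01,0,0,0,0,0,0],[0.01,0,0,0,0,0,0],[0.01,0,0,0,0,0,0]]' 50
python3 -m jog '[[0.01,0,0,-0.02,0,0,0],[0.01,0,0,-0.03,0,0,0],[0.01,0,0,-0.035,0,0,0],[0.01,0,0,0,0,0,0],[0.01,0,0,0,0,0,0]]'
python3 - <<'E'
from h import *
from plan import *
d=grab('wrist','w10');plan([(10,639.2,-140.4,112,105.7,10)])
E
```

```text
time_s: 19.75
ee_pos: [414.9, 190.1, 196.1]
ee_rot: [-179.9, -0.0, -179.4]
force: [0.1, 0.8, 4.3]
gripper_width: 21.2
time_s: 20.38
ee_pos: [414.1, 189.8, 279.2]
ee_rot: [-179.8, -0.2, -179.4]
force: [-0.0, -0.0, -4.4]
gripper_width: 20.9
from [414.1 189.7 106.9] [-179.8   -0.3 -179.4] t 20.425
[[0.01, -0.022, -0.033, -0.001, -0.001, 0.0, 0.131], [0.01, -0.026, -0.03, 0.0, -0.001, 0.0, 0.131], [0.01, -0.03, -0.026, -0.001, -0.001, 0.0, 0.131], [0.01, -0.033, -0.022, -0.001, -0.001, 0.0, 0.131], [0.01, -0.036, -0.018, -0.001, 0.0, -0.001, 0.131], [0.01, -0.038, -0.013, 0.0, -0.001, 0.0, 0.13], [0.01, -0.039, -0.008, 0.0, 0.0, -0.001, 0.131], [0.01, -0.04, -0.003, -0.001, -0.001, 0.0, 0.13], [0.01, -0.04, 0.003, 0.0, 0.0, -0.001, 0.131], [0.01, -0.0396, 0.0081, -0.0007, -0.001, 0.0, 0.13]]
end [ 639.2 -140.4  112. ]
```

View pics/w10.png

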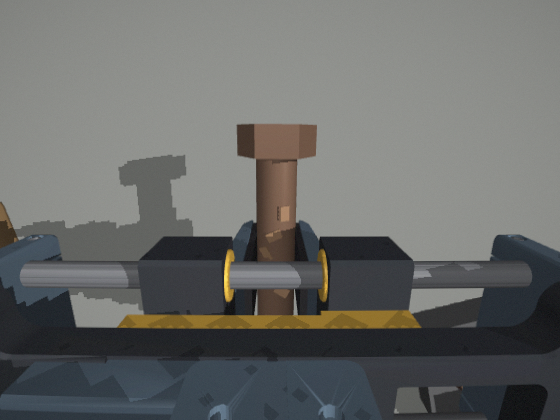

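```bash
python3 -m jog '[[0.01,-0.022,-0.033,-0.001,0,0,0.131],[0.01,-0.026,-0.03,0,0,0,0.131],[0.01,-0.03,-0.026,-0.001,0,0,0.131],[0.01,-0.033,-0.022,-0.001,0,0,0.131],[0.01,-0.036,-0.018,-0.001,0,0,0.131],[0.01,-0.038,-0.013,0,0,0,0.13],[0.01,-0.039,-0.008,0,0,0,0.131],[0.01,-0.04,-0.003,-0.001,0,0,0.13],[0.01,-0.04,0.003,0,0,0,0.131],[0.01,-0.039,0.008,-0.001,0,0,0.13],[0.01,0,0,0,0,0,0],[0.01,0,0,0,0,0,0]]'
python3 - <<'E'
from h import *
from plan import *
d=grab('wrist','w11');plan([(10,639.2,-140.4,34,105.7,4)])
E
```

```text
time_s: 21.92
ee_pos: [639.0, -139.2, 284.4]
ee_rot: [-179.7, -0.1, 105.7]
force: [0.1, 0.0, -4.3]
gripper_width: 21.6
from [ 638.9 -138.8  113. ] [-1.797e+02 -1.000e-01  1.057e+02] t 21.975
[[0.01, 0.0, 0.0, 0.02, -0.001, 0.0, 0.0], [0.01, -0.001, 0.0, 0.02, -0.001, 0.0, 0.0], [0.01, 0.0, 0.0, 0.019, -0.002, -0.001, 0.0], [0.01, -0.0007, 0.0001, 0.02, -0.001, 0.0, 0.001]]
end [ 639.2 -140.4   34. ]
```

View pics/w11.png

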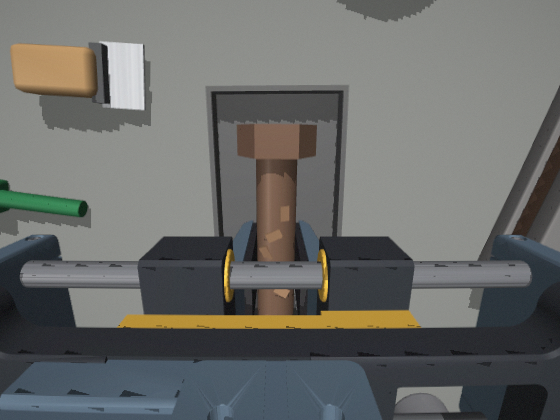

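The trough lies lengthwise under the bolt, walls at columns 212–343 and bolt at 276. I lower it.

```bash
python3 -m jog '[[0.01,0,0,0.02,-0.001,0,0],[0.01,-0.001,0,0.02,0,0,0],[0.01,0,0,0.019,-0.001,0,0],[0.01,-0.001,0,0.021,-0.001,0,0],[0.01,0,0,0.003,0,0,0],[0.01,0,0,0,0,0,0],[0.01,0,0,0,0,0,0]]'
python3 -m jog '[[0.01,0,0,0.001,0,0,0],[0.01,0,0,0,0,0,0]]'
```

```text
time_s: 22.85
ee_pos: [640.5, -141.3, 204.9]
ee_rot: [179.8, 0.1, 105.7]
force: [0.2, 0.1, -4.2]
gripper_width: 20.9
time_s: 23.1
ee_pos: [640.2, -141.5, 203.2]
ee_rot: [179.9, 0.1, 105.7]
force: [0.2, -0.6, -5.3]
gripper_width: 21.4
```

```bash
python3 -m jog '[[0.01,0,0,0.0015,0,0,0],[0.01,0,0,0,0,0,0]]';python3 -m jog '[[0.01,0,0,0.001,0,0,0],[0.01,0,0,0,0,0,0]]';python3 -m jog '[[0.01,0,0,0.001,0,0,0],[0.01,0,0,0,0,0,0]]'
```

```text
time_s: 23.35
ee_pos: [640.1, -141.5, 201.1]
ee_rot: [179.9, 0.1, 105.7]
force: [-0.5, 0.4, -4.0]
gripper_width: 21.2
time_s: 23.6
ee_pos: [640.2, -141.5, 200.3]
ee_rot: [179.9, 0.1, 105.7]
force: [0.4, 0.7, -4.8]
gripper_width: 21.1
time_s: 23.85
ee_pos: [640.2, -141.5, 200.1]
ee_rot: [179.9, 0.1, 105.7]
force: [-2.1, 0.2, 3.5]
gripper_width: 21.0
```

```bash
python3 -m jog '[[0.05,0,0,0,0,0,0],[0.05,0,0,0,0,0,0],[0.05,0,0,0,0,0,0],[0.05,0,0,-0.03,0,0,0],[0.06,0,0,-0.04,0,0,0],[0.066,0,0,-0.03,0,0,0],[0.066,0,0,0,0,0,0]]'
python3 - <<'E'
from h import *
from plan import *
plan([(66,336,-311,110,69,9)])
d=grab('scene','s12')
grab('wrist','w12')
for r in vision.silhouettes('scene','long_bolt_mid')[:2]:
    q=cloud(d)[r['pixels'].astype(bool)]; q=q[np.isfinite(q[:,0])]
    q=q[q[:,2]>10]; print(r['p'],len(q),cv2.minAreaRect(q[:,:2].astype(np.float32)), q[:,2].max())
E
```

```text
time_s: 24.72
ee_pos: [640.7, -141.6, 302.1]
ee_rot: [179.6, 0.2, 105.7]
force: [0.3, 0.5, -0.4]
gripper_width: 65.9
from [ 640.7 -141.6  130.1] [179.6   0.2 105.7] t 24.725
[[0.066, -0.009, -0.038, 0.002, 0.001, 0.0, 0.071], [0.066, -0.012, -0.037, 0.002, 0.001, 0.0, 0.071], [0.066, -0.014, -0.036, 0.002, 0.001, 0.0, 0.071], [0.066, -0.017, -0.035, 0.002, 0.001, 0.0, 0.071], [0.066, -0.019, -0.034, 0.002, 0.001, 0.0, 0.071], [0.066, -0.021, -0.032, 0.002, 0.001, 0.0, 0.071], [0.066, -0.024, -0.031, 0.002, 0.001, 0.001, 0.071], [0.066, -0.026, -0.029, 0.003, 0.001, 0.001, 0.072], [0.066, -0.0273, -0.0262, 0.0023, 0.0, 0.0, 0.071]]
end [ 336. -311.  110.]
0.71 779 ((641.5296630859375, -139.33990478515625), (41.485443115234375, 145.15640258789062), 14.5061674118042) 44.31702191044292
```

View pics/w12.png

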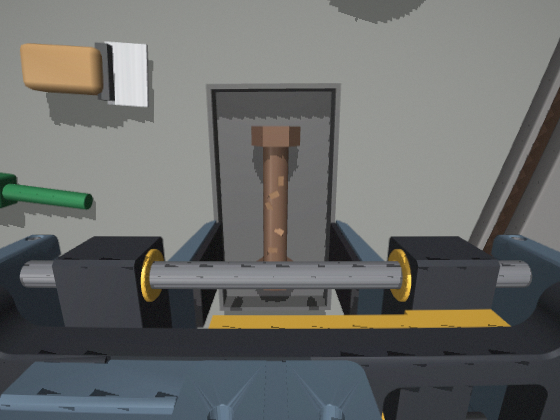

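The long bolt lies lengthwise and centred (wrist (276,200); measured (641.5,−139.3) against (639.2,−140.4)). Now the nut.

```bash
python3 -m jog '[[0.066,-0.009,-0.038,0.002,0.001,0,0.071],[0.066,-0.012,-0.037,0.002,0.001,0,0.071],[0.066,-0.014,-0.036,0.002,0.001,0,0.071],[0.066,-0.017,-0.035,0.002,0.001,0,0.071],[0.066,-0.019,-0.034,0.002,0,0,0.071],[0.066,-0.021,-0.032,0.002,0,0,0.071],[0.066,-0.024,-0.031,0.002,0,0,0.071],[0.066,-0.026,-0.029,0.003,0,0,0.072],[0.066,-0.027,-0.026,0.002,0,0,0.071],[0.066,0,0,0,0,0,0],[0.066,0,0,0,0,0,0]]'
python3 - <<'E'
from h import *
from plan import *
d=grab('wrist','w13')
P=cloud(d).reshape(-1,3);P=P[np.isfinite(P[:,0])]
q=P[(np.hypot(P[:,0]-336,P[:,1]+311)<45)&(P[:,2]>25)&(P[:,2]<32)]; X=q[:,:2]
best=None
for a in np.arange(0,60,1):
    D=np.radians(a+60*np.arange(3)); pr=[X@[np.cos(t),np.sin(t)] for t in D]; w=[np.ptp(v) for v in pr]
    c=[(v.max()+v.min())/2 for v in pr]
    if best is None or sum(w)<best[0]: best=(sum(w),a,np.round(w,1),np.linalg.lstsq(np.c_[np.cos(D),np.sin(D)],np.array(c),rcond=None)[0])
print(len(q),best)
plan([(66,336,-311,20.5,69,4)])
E
```

```text
time_s: 26.25
ee_pos: [335.7, -310.5, 280.3]
ee_rot: [-179.8, 0.1, 69.0]
force: [0.7, 0.7, -0.4]
gripper_width: 66.1
1946 (np.float64(139.14591777981494), np.int64(39), array([46.7, 46.5, 45.9]), array([ 333.88283445, -312.03793851]))
from [ 336.1 -310.4  108.4] [-1.799e+02  1.000e-01  6.910e+01] t 26.3
[[0.066, 0.0, 0.0, 0.022, -0.001, 0.0, 0.0], [0.066, 0.0, 0.0, 0.022, 0.0, 0.0, 0.0], [0.066, 0.0, 0.0, 0.022, -0.001, 0.001, 0.001], [0.066, -0.0005, 0.0003, 0.0219, 0.0, 0.0, 0.0]]
end [ 336.1 -311.    20.5]
```

View pics/w13.png

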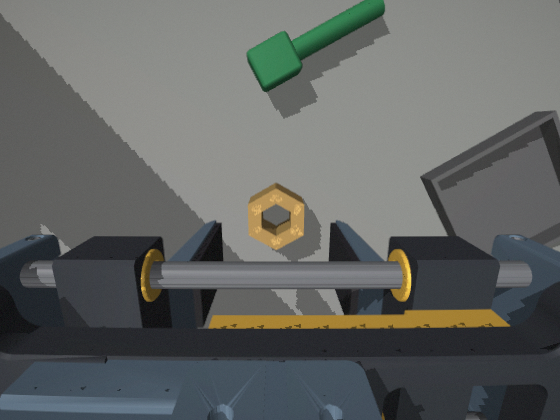

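The nut's flats face the jaws (nut at (276,216)). I descend and grip.

```bash
python3 -m jog '[[0.066,-0.001,0,0.022,0,0,0],[0.066,0,0,0.022,0,0,0],[0.066,0,0,0.022,0,0,0],[0.066,0,0,0.02,0,0,0],[0.066,0,0,0,0,0,0],[0.066,0,0,0,0,0,0],[0.03,0,0,0,0,0,0],[0.03,0,0,0,0,0,0],[0.03,0,0,0,0,0,0],[0.03,0,0,0,0,0,0]]' 45
python3 -m jog '[[0.03,0,0,-0.02,0,0,0],[0.03,0,0,-0.03,0,0,0],[0.03,0,0,-0.035,0,0,0],[0.03,0,0,0,0,0,0],[0.03,0,0,0,0,0,0]]'
python3 - <<'E'
from h import *
from plan import *
d=grab('wrist','w14');plan([(30,530.3,-373,112,69,6)])
E
```

```text
time_s: 27.55
ee_pos: [335.1, -311.7, 195.5]
ee_rot: [-179.9, 0.1, 69.0]
force: [-0.2, 0.9, 5.0]
gripper_width: 46.1
time_s: 28.18
ee_pos: [334.6, -311.1, 278.9]
ee_rot: [-179.8, 0.1, 69.0]
force: [-0.6, 0.1, -2.4]
gripper_width: 45.8
from [ 334.6 -311.   106.5] [-179.7    0.    69. ] t 28.225
[[0.03, 0.002, 0.034, -0.001, -0.001, 0.0, 0.0], [0.03, 0.002, 0.034, -0.001, -0.001, 0.0, 0.0], [0.03, 0.002, 0.034, -0.001, -0.001, 0.0, 0.0], [0.03, 0.002, 0.034, -0.001, -0.001, 0.0, 0.0], [0.03, 0.002, 0.034, -0.001, 0.0, 0.0, 0.0], [0.03, 0.0022, 0.0349, -0.001, -0.001, 0.001, 0.0]]
end [ 530.3 -373.   112. ]
```

View pics/w14.png

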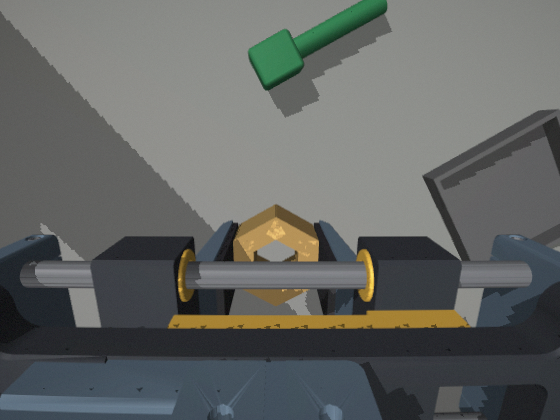

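```bash
python3 -m jog '[[0.03,0.002,0.034,-0.001,-0.001,0,0],[0.03,0.002,0.034,-0.001,0,0,0],[0.03,0.002,0.034,-0.001,-0.001,0,0],[0.03,0.002,0.034,-0.001,0,0,0],[0.03,0.002,0.034,-0.001,0,0,0],[0.03,0.002,0.034,-0.001,0,0,0],[0.03,0,0,0,0,0,0],[0.03,0,0,0,0,0,0]]'
python3 - <<'E'
from h import *
from plan import *
d=grab('wrist','w15');plan([(30,530.3,-373,34,69,4)])
E
```

```text
time_s: 29.22
ee_pos: [529.3, -372.9, 283.8]
ee_rot: [-179.8, 0.1, 69.0]
force: [-0.6, 0.8, -2.4]
gripper_width: 45.4
from [ 529.1 -372.9  112.3] [-1.798e+02  1.000e-01  6.900e+01] t 29.275
[[0.03, 0.0, 0.0, 0.02, -0.001, 0.0, 0.0], [0.03, 0.0, 0.0, 0.019, -0.001, 0.0, 0.0], [0.03, 0.0, 0.001, 0.02, -0.001, 0.001, 0.0], [0.03, 0.0005, 0.0003, 0.0193, 0.0, 0.0, 0.0]]
end [ 530.3 -372.9   34. ]
```

View pics/w15.png

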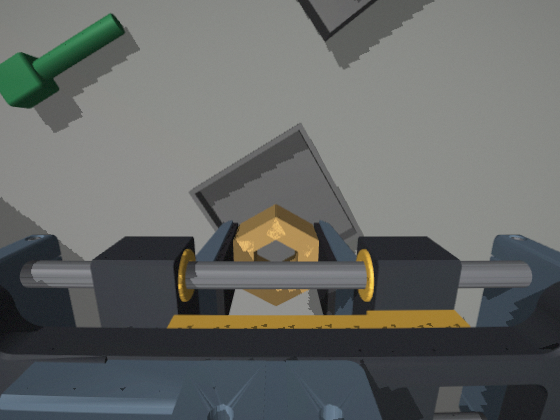

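The square tray is under the nut (corners visible at (300,126), (193,192) and (358,232)). I lower it.

```bash
python3 -m jog '[[0.03,0,0,0.02,-0.001,0,0],[0.03,0,0,0.02,-0.001,0,0],[0.03,0,0.001,0.02,0,0,0],[0.03,0,0,0.02,0,0,0],[0.03,0,0,0.003,0,0,0],[0.03,0,0,0,0,0,0],[0.03,0,0,0,0,0,0]]'
python3 -m jog '[[0.03,0,0,0.001,0,0,0],[0.03,0,0,0,0,0,0]]'
python3 -m jog '[[0.03,0,0,0.001,0,0,0],[0.03,0,0,0,0,0,0]]'
```

```text
time_s: 30.15
ee_pos: [531.0, -374.1, 203.9]
ee_rot: [179.8, 0.1, 69.0]
force: [-0.1, -0.6, -2.1]
gripper_width: 45.7
time_s: 30.4
ee_pos: [530.9, -373.9, 202.2]
ee_rot: [179.8, 0.1, 69.0]
force: [0.5, -0.7, -1.9]
gripper_width: 46.1
time_s: 30.65
ee_pos: [530.9, -373.9, 200.7]
ee_rot: [179.9, 0.1, 69.0]
force: [0.2, 0.1, -2.4]
gripper_width: 45.9
```

```bash
python3 -m jog '[[0.03,0,0,0.001,0,0,0],[0.03,0,0,0,0,0,0]]'
python3 -m jog '[[0.03,0,0,0.001,0,0,0],[0.03,0,0,0,0,0,0]]'
```

```text
time_s: 30.9
ee_pos: [530.9, -373.8, 199.6]
ee_rot: [179.9, 0.1, 69.0]
force: [0.1, 0.2, -2.3]
gripper_width: 46.1
time_s: 31.15
ee_pos: [530.9, -373.9, 199.5]
ee_rot: [179.9, 0.1, 69.0]
force: [-1.5, 1.9, 4.2]
gripper_width: 45.7
```

Contact felt. I release, rise, and clear the arm for the final look.

```bash
python3 -m jog '[[0.058,0,0,0,0,0,0],[0.058,0,0,0,0,0,0],[0.058,0,0,0,0,0,0],[0.058,0,0,-0.03,0,0,0],[0.058,0,0,-0.04,0,0,0],[0.058,0,0,-0.05,0,0,0],[0.058,-0.03,-0.02,-0.05,0,0,0],[0.058,-0.03,-0.03,-0.04,0,0,0],[0.058,-0.02,-0.05,0,0,0,0],[0.058,0,-0.05,0,0,0,0],[0.058,0,-0.05,0,0,0,0],[0.058,0,0,0,0,0,0]]'
python3 - <<'E'
from h import *
np.set_printoptions(precision=1,suppress=True)
print(status.state()['ee_pos'],status.state()['force'])
for c in ['top','scene']:
    d=grab(c,c+'16');P=cloud(d)
    for n in ['short_bolt_mid','long_bolt_mid','nut_mid','sleeve_mid','gauge_pin_mid','scraper_mid']:
        for r in vision.silhouettes(c,n)[:1]:
            q=P[r['pixels'].astype(bool)]; q=q[np.isfinite(q[:,0])]; zm=np.percentile(q[:,2],97)
            k=q[q[:,2]>(10 if 'bolt' in n else 8 if n[0] in 'gs' and n!='sleeve_mid' else zm-6)]
            r2=cv2.minAreaRect(k[:,:2].astype(np.float32)); print(c,n,round(r['p'],2),len(k),np.round(r2[0],1),np.round(r2[1],1),round(r2[2],1),'z',round(zm,1))
E
```

```text
time_s: 32.65
ee_pos: [312.7, -375.2, 408.8]
ee_rot: [179.9, 0.1, 68.9]
force: [0.7, -0.7, -0.6]
gripper_width: 58.0
[ 312.7 -375.2  408.8] [ 0.7 -0.7 -0.6]
top short_bolt_mid 0.66 549 [554.8 401.3] [39.4 96.9] 15.4 z 42.1
top long_bolt_mid 0.79 745 [ 641.3 -143.4] [ 39.3 150.1] 14.7 z 41.5
top nut_mid 0.71 233 [ 530.2 -374.2] [47.2 44.7] 7.1 z 35.2
top sleeve_mid 0.72 164 [659.5 113.3] [40.2 38.8] 0.6 z 51.7
top gauge_pin_mid 0.97 395 [ 413.8 -193.9] [103.4  29.4] 4.6 z 27.6
top scraper_mid 0.6 747 [457.  -70.5] [97.  49.4] 12.2 z 30.8
scene short_bolt_mid 0.88 1022 [556.5 401.9] [40.  94.9] 15.8 z 42.1
scene long_bolt_mid 0.55 763 [ 641.7 -139.3] [ 40.4 145. ] 15.8 z 42.1
scene nut_mid 0.81 136 [ 531.9 -373.1] [52.5 45.3] 17.2 z 34.1
scene sleeve_mid 0.97 237 [660.4 113.8] [41.2 40.1] 35.1 z 51.2
scene gauge_pin_mid 0.61 243 [ 415.6 -190.4] [103.6  28.1] 6.0 z 28.1
scene scraper_mid 0.59 526 [457.7 -70.5] [95.2 49.4] 13.9 z 31.0
```

```bash
python3 -c "
import cv2,numpy as np
a=cv2.imread('pics/top16.png');b=cv2.imread('pics/scene16.png')
cv2.imwrite('pics/c16.png',cv2.resize(np.hstack([a,b]),(800,300)))"
```

```text
(no output)
```

View pics/top16.png

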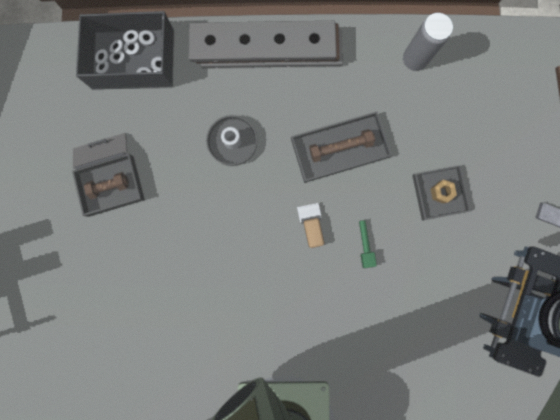

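View pics/scene16.png

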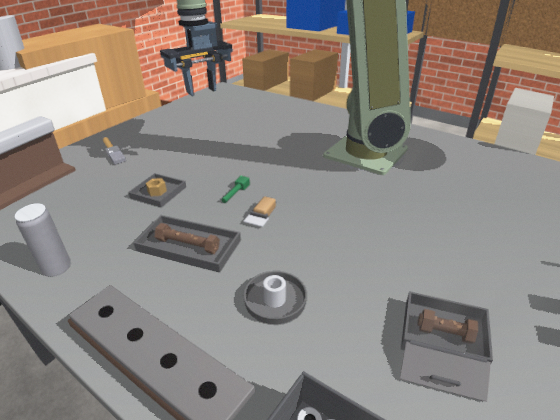

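All four parts are in the middle of their places: in the top view the short bolt is at (107,185), the long bolt (342,146), the nut (445,191) and the sleeve (231,137). The scraper and gauge pin have not moved, and the gripper is clear.

```bash
python3 -c "
from workcell import ticket,status
print(ticket.job_done(),status.state()['time_s'])"
```

```text
the job is handed in; nothing more can be done
the job is handed in; nothing more can be done
```

I put the short bolt in the reject pocket first. After it came the sleeve in the dish, the long bolt lengthwise in the trough and the nut flat in the square tray. I handed the job in at about 33 s; no verdict was reported.

**Last checks:** the top and scene cameras agree that:
- each part is within about 4 mm of the middle of its place;
- part heights match parts resting on the tray floors;
- the long bolt is about 1° off the trough's length;
- the gripper was clear, reading no more than about 1 N.

**Bystanders:** the scraper and gauge pin measured the same before and after in the top camera, to within 1 mm.

**Disagreements:** the two cameras differed by about 4 mm on the long bolt's position along the trough, well inside the 15 mm limit. One network look missed the short bolt early on, so I located it from the depth picture instead.

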